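# Tip the dent balls out of the split tray

## Robot

A 6-joint arm with a two-finger parallel gripper is mounted at the origin on the work surface. World frame = base frame: x ahead of the robot, y to its left, z up, the work surface at z = 0. Lengths are in m, angles in rad, forces in N, time in s.
With the tool pointing down it reaches from about 0.325 to 0.775 m from the base axis. Payload 9.3 kg.
Tool frame: the origin (TCP) lies at the very end of the fingers, on their centre line; the grasp point (between the pads) lies 19 mm behind it; z points along the fingers, y is the line along which they close (so a half turn about z gives the same grasp; the last joint's range is limited). The gripper opens to 85 mm and grips with 20 to 120 N. Pads are 22 mm wide; open, the fingers measure 114 mm over their backs; the gripper's body (76 mm by 85 mm) begins 54 mm behind the grasp point. The pads swing forward as they close: fully open they stand 13 mm farther back than shut.
Start: joints at [1.117, 0.259, 0.021, 1.334, 0, 1.418], TCP at [0.163, 0.525, 0.21] pointing down, gripper open.
Joint ranges: [-3.04, 3.04], [-0.91, 1.82], [-1.04, 1.36], [-1.92, 1.95], [-1.52, 1.45], [-3.14, 3.14]. Speed limits (rad/s): [2.22, 2.22, 2.79, 3.14, 3.14, 3.14].

## Interface

Orientations are given as a unit quaternion [x, y, z, w].
In Python, from plant import manip gives the robot as it stands.
- The arm moves only by the shell command python3 -m creep 'ROWS'. ROWS is JSON, a list of rows, each a list of 7 numbers: the turn, a rotation vector about the tool's x, y, z scaled (see below), then the shift along the tool's x, y, z scaled (see below), then the closure, from 0 (fully open) to 1 (shut). In form: [[wx, wy, wz, tx, ty, tz, jaw], ...]. A call has 1 to 10 rows; each row shifts and turns the commanded pose from where the row before left it, along the tool's axes as they then stand; what a row does not reach is not made up. The controller multiplies each number of a shift by 5 cm and each number of a turn by 6 degrees. A row lasts 1/10 s, in which the tool goes at most 50 mm and 8.59 degrees, less where a joint would pass 70% of its speed; a pose out of reach is approached as far as the arm can. A call with a number of a shift or a turn outside -1 to 1 is refused whole. A call with a gripper value outside its range is refused whole. The fingers move at their own pace and stop on an object; the grip force is fixed at half the most. Time passes only in rows, so rows that do not move let the fingers close. It gives the time, the measured TCP pose, the force, the opening and the grip force at its end, in the units of the state.
- manip.sense(): the state, without advancing time (a new reading comes with each control period).
- manip.capture(name): name is "scene" or "side" or "wrist"; returns the picture (384x512x3 uint8, blue, green, red); there is no depth.
- manip.camera_model(name): a dict with "mtx" (3x3 intrinsics, pixels), "R" (3x3) and "t" (3): a world point X has camera coordinates R X + t. Camera axes: x right, y down, z forward; pixel columns grow to the right and rows downward; lengths in m; the calibration is good to about 2 mm. A picture is of the moment at which its call begins: read the wrist's pose just before it. camera_model takes no time and is no camera call; for the wrist camera it gives the pose at the moment of the call.
- manip.hand_in(): hands the job in; it is judged then, once.
The state is a dict: "time": time; "qpos": joint angles; "joint_velocities": joint speeds; "effort": joint torques, N m; "ee_pos": TCP position; "ee_rot": TCP orientation; "contact_force": force on the tool from outside, world axes, zero at the start; "torque": the same for the moment, N m; "gripper_width": finger opening in m; "gripper_force": force on a finger pad.
Only numpy, scipy, OpenCV 4.12 (cv2) and the standard library are available. Lean on these libraries where they do the work, as an engineer would, in place of code of your own. Each camera call takes 0.05 s, during which the arm holds its last target. There are 200 camera calls.

## Task

Pick up the wooden split tray by its handle and tip only the bay with the three steel balls, low over the rectangular steel dish, so that all three balls roll gently into the dish while the three tube stubs stay in their own bay. Spill nothing on the bench and leave the tools, tin, bottle and jar where they are. Then set the tray down gently in its wooden cradle, upright with its foot fully home in the recess, either way round.

Things in the scene. Friction and masses are not known exactly. Their poses are not given: they have to be found in the camera images.
- tray: Loose wooden split tray, 158 (its x) x 90 (y) x 100 mm high, about 0.28 kg; origin in its middle, 50 mm above its underside, z up. A 6 mm divider along y (top 2 mm below the origin) parts it into two equal open bays: balls in the -x bay, tubes in the +x bay. Below is a foot 76 (x) x 70 (y) x 12 mm. Starts mid-bench, its balls' side within 70 degrees of facing the robot.
- tray_handle (a point): Grip point of the tray's handle, on its middle axis 32 mm above the tray's origin; same axes as the tray. The handle is an upright wooden block on the divider, 14 mm thick (x), 44 mm long (y), from 34 mm below to 18 mm above this point. Grip it across its thickness.
- tray_lip (a point): Middle of the balls' pouring lip: x -79, z -10 mm from the tray's origin; same axes. Each bay has a floor (34 mm below the tray's origin) 38 mm long in x, 82 wide, then an outward 32 degree ramp up to its lip, between end walls. Balls roll out when this side is tipped 36 to 50 degrees down; the tubes then lean on the divider and stay in up to about 70 degrees.
- dish: Fixed shallow rectangular steel dish, 170 (x) x 150 (y) x 35 mm high, walls and floor 5 mm; origin under its centre on the bench. To the left or right of the tray; the round bowl is on the other side.
- cradle: Fixed low wooden cradle for the tray, 124 (x) x 118 (y) mm, 14 mm high; origin under its centre. A rectangular recess 90 (x) x 84 (y) mm, 8 mm deep, floor at 6 mm, takes the tray's foot with 7 mm play each side, tray x along cradle x, either way round.
- bowl: Fixed round white bowl, 130 mm across, 40 high: not used. Origin under its centre.
- ball1: Loose steel dent ball, 18 mm diameter, 24 g; origin at its centre. Starts in the tray's -x bay.
- tube1: Loose steel hinge-tube stub, a lying cylinder 10 mm diameter x 22 mm, 12 g, its x along its length; origin at its centre. Starts in the tray's +x bay and stays there.
- ball2: Loose steel dent ball, 18 mm diameter, 24 g; origin at its centre. Starts in the tray's -x bay.
- tube2: Loose steel hinge-tube stub, a lying cylinder 10 mm diameter x 22 mm, 12 g, its x along its length; origin at its centre. Starts in the tray's +x bay and stays there.
- ball3: Loose steel dent ball, 18 mm diameter, 24 g; origin at its centre. Starts in the tray's -x bay.
- tube3: Loose steel hinge-tube stub, a lying cylinder 10 mm diameter x 22 mm, 12 g, its x along its length; origin at its centre. Starts in the tray's +x bay and stays there.
- hammer_grip (a point): Loose hammer, 260 mm, lying on the bench (grip point): bystander.
- driver_grip (a point): Loose screwdriver, 160 mm, lying on the bench (grip point): bystander.
- tin_mid (a point): Loose small round metal tin, 40 mm across, 30 high (point half-way up): bystander.
- flux_mid (a point): Loose small white bottle with a red cap, 36 mm across, 95 high (point half-way up): bystander.
- jar_mid (a point): Loose glass jar, 80 mm across, 110 high (point half-way up): bystander.
There are look-alikes about, which are no part of the job. What is shaped like the tray but turquoise is not meant. Of the things shaped like the cradle, the wooden one is meant.

How it is judged:
By the outcome, as a careful person would: the job done as asked, in the order asked, and still so for the second after the job is handed in, with the robot touching nothing.
It also fails if it takes over 59 s, if anything falls off the work surface, if the arm or the gripper's body presses on something with over 40 N, if the wrist force passes 120 N, or if a joint passes its speed limit or range.

## Working session

There is one attempt and no reset: what is moved stays moved. The work goes in short steps, Python scripts to look and compute and a shell command to move; the robot and the scene stay as the last step left them, time stands still between calls to the robot, and variables do not carry over. Pictures are saved under pics/ and viewed, at most 10 in all, crops included, and the job is handed in when it is done.

```bash
mkdir -p pics
python3 - <<'E'
from plant import manip
import cv2,numpy as np
s=manip.sense();print(s['time'],s['ee_pos'],s['ee_rot'],s['gripper_width'])
for n in("scene","side"):
    cv2.imwrite(f"pics/{n}0.png",cv2.resize(manip.capture(n),(800,600),interpolation=cv2.INTER_CUBIC))
    m=manip.camera_model(n);R=np.array(m['R']);t=np.array(m['t']);print(n,-R.T@t,R[2],m['mtx'])
E
```

```text
0.0 [0.16281632 0.52502138 0.20965992] [ 1.49845170e-01  9.88709254e-01 -6.27722330e-04 -2.03308537e-04] 0.08526917408442766
scene [1.03954165 0.80373631 0.86887127] [-0.44636211 -0.6470794  -0.61810122] [[424.08439997   0.         260.65164517]
 [  0.         424.08439997 190.15832053]
 [  0.           0.           1.        ]]
side [-0.32097656 -0.77453231  0.73163274] [ 0.6294574   0.58747581 -0.5085819 ] [[393.10775752   0.         255.48603373]
 [  0.         393.10775752 191.25683951]
 [  0.           0.           1.        ]]
```

View pics/scene0.png

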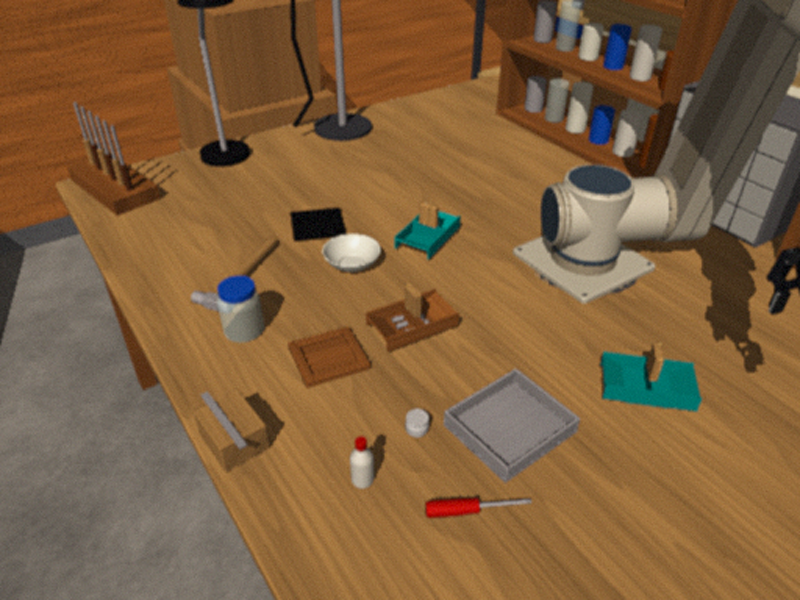

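View pics/side0.png

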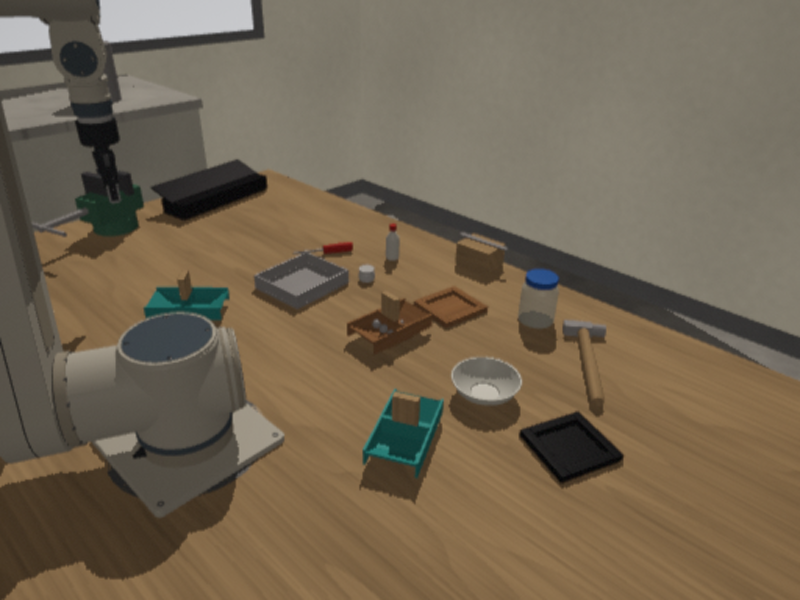

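The wooden tray is at (413,318) in scene and (390,320) in side. The two turquoise trays, at scene (428,232) and (652,380), are excluded by colour. The wooden cradle is at scene (330,355), and the black one at (318,223) is excluded. The dish is at scene (512,422), the bowl at (352,253), and the balls show at side (382,325). Next I'll confirm this in an enlarged crop.

```bash
cat > h.py <<'E'
from plant import manip
import cv2,numpy as np
from scipy.spatial.transform import Rotation as Ro
def cam(n):
    m=manip.camera_model(n);return np.array(m['mtx']),np.array(m['R']),np.array(m['t'])
def back(c,px,z):
    K,R,t=c;d=R.T@np.linalg.solve(K,[px[0],px[1],1]);o=-R.T@t
    return o+d*(z-o[2])/d[2]
def proj(c,X):
    K,R,t=c;p=(np.atleast_2d(X)@R.T+t)@K.T;return p[:,:2]/p[:,2:]
E
python3 - <<'E'
from h import *
a=manip.capture("scene")[180:310,180:380];b=manip.capture("side")[175:225,210:320]
cv2.imwrite("pics/c1.png",cv2.resize(a,None,fx=4,fy=4,interpolation=cv2.INTER_CUBIC))
cv2.imwrite("pics/c2.png",cv2.resize(b,None,fx=7,fy=7,interpolation=cv2.INTER_CUBIC))
E
```

```text
(no output)
```

View pics/c1.png

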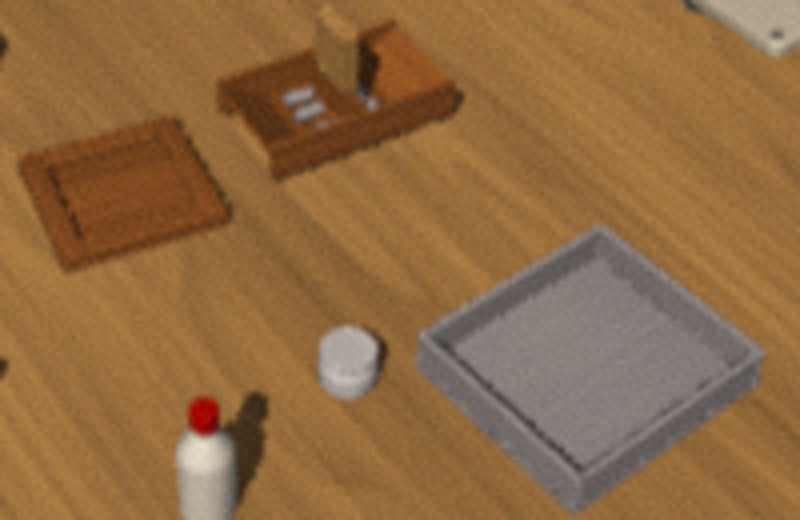

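View pics/c2.png

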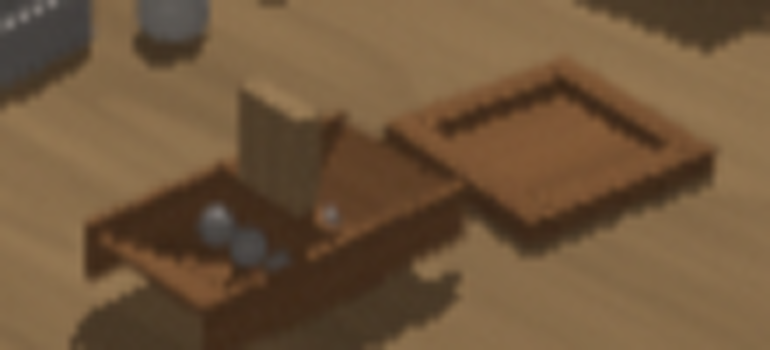

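Confirmed: the wooden tray has its tubes on the cradle side (c1 300,100) and its balls on the robot side (c2 230,235). The wooden cradle is next to it, and the dish is on the left. Now poses.

Run:
```python
from h import *
S=cam("scene");D=cam("side")
s=lambda x,y:(180+x/4-.375,180+y/4-.375)
d=lambda x,y:(210+x/7-.43,175+y/7-.43)
def P(n,c,p,z): X=[back(c,q,z)[:2] for q in p];print(n,np.round(X,4).tolist(),'mean',np.round(np.mean(X,0),4),'len/ang',[(round(float(np.hypot(*(X[(i+1)%len(X)]-X[i]))),3),round(float(np.degrees(np.arctan2(*(X[(i+1)%len(X)]-X[i])[::-1]))),1)) for i in range(len(X))])
P('cradleS',S,[s(22,158),s(178,120),s(231,213),s(67,266)],.012)
P('cradleD',D,[d(388,130),d(563,58),d(715,152),d(535,225)],.014)
P('dishS',S,[s(600,228),s(762,352),s(578,475),s(420,338)],.035)
P('handleS',S,[s(338,20)],.1);P('handleD',D,[d(282,100)],.1)
for z in(.048,.055): P('trayS%g'%z,S,[s(220,83),s(395,22),s(458,85),s(275,155)],z)
P('trayD',D,[d(88,228),d(222,163),d(0,0)],.05)
P('tin',S,[s(349,345)],.03);P('flux',S,[s(204,410)],.095)
```

```text
cradleS [[0.6888, -0.1018], [0.5693, -0.075], [0.5893, 0.0351], [0.7126, 0.0171]] mean [ 0.64   -0.0311] len/ang [(0.122, 167.3), (0.112, 79.7), (0.125, -8.3), (0.121, -101.3)]
cradleD [[0.582, 0.0216], [0.7043, 0.007], [0.6845, -0.1085], [0.567, -0.0884]] mean [ 0.6344 -0.0421] len/ang [(0.123, -6.8), (0.117, -99.8), (0.119, 170.3), (0.111, 82.2)]
dishS [[0.3943, 0.2112], [0.3829, 0.3556], [0.5464, 0.3635], [0.5603, 0.2232]] mean [0.471  0.2884] len/ang [(0.145, 94.5), (0.164, 2.8), (0.141, -84.3), (0.166, -175.9)]
handleS [[0.4607, -0.0176]] mean [ 0.4607 -0.0176] len/ang [(0.0, 0.0)]
handleD [[0.4588, -0.022]] mean [ 0.4588 -0.022 ] len/ang [(0.0, 0.0)]
trayS0.048 [[0.5409, -0.0576], [0.3851, -0.046], [0.3914, 0.044], [0.5503, 0.0339]] mean [ 0.4669 -0.0064] len/ang [(0.156, 175.7), (0.09, 86.0), (0.159, -3.6), (0.092, -95.9)]
trayS0.055 [[0.5451, -0.0503], [0.3907, -0.0387], [0.397, 0.0505], [0.5545, 0.0404]] mean [0.4718 0.0005] len/ang [(0.155, 175.7), (0.089, 86.0), (0.158, -3.6), (0.091, -95.9)]
trayD [[0.3748, 0.0182], [0.4579, 0.016], [0.489, 0.2129]] mean [0.4406 0.0824] len/ang [(0.083, -1.6), (0.199, 81.0), (0.226, -120.4)]
tin [[0.5996, 0.1989]] mean [0.5996 0.1989] len/ang [(0.0, 0.0)]
flux [[0.7317, 0.24]] mean [0.7317 0.24  ] len/ang [(0.0, 0.0)]
```

```bash
cat >> h.py <<'E'
def tool(yaw,tilt=0):
    "tool y along tray +x at world yaw (deg); tilt>0 lowers tray -x side"
    B=np.column_stack([[0,1,0],[1,0,0],[0,0,-1]])
    return Ro.from_euler('z',yaw,degrees=True)*Ro.from_euler('y',-tilt,degrees=True)*Ro.from_matrix(B)
def plan(p1,R1,N,smooth=False,state=None):
    s=manip.sense();p0,R0=state or (np.array(s['ee_pos']),Ro.from_quat(s['ee_rot']))
    w=(R0.inv()*R1).as_rotvec();u=np.arange(N+1)/N
    if smooth:u=u*u*(3-2*u)
    for a,b in zip(u,u[1:]):
        Ra=R0*Ro.from_rotvec(w*a);dp=Ra.inv().apply((np.array(p1)-p0)*(b-a))
        r=np.r_[np.degrees(w*(b-a))/6,dp/.05]
        print([round(float(v),2)+0. for v in r])
E
python3 -c "
from h import *
plan([.46,-.02,.21],tool(-3.7),20)"
```

```text
[0.0, 0.0, 0.64, -0.45, -0.43, 0.0]
[0.0, 0.0, 0.64, -0.47, -0.4, 0.0]
[0.0, 0.0, 0.64, -0.5, -0.37, 0.0]
[0.0, 0.0, 0.64, -0.52, -0.34, 0.0]
[0.0, 0.0, 0.64, -0.54, -0.3, 0.0]
[0.0, 0.0, 0.64, -0.56, -0.26, 0.0]
[0.0, 0.0, 0.64, -0.58, -0.22, 0.0]
[0.0, 0.0, 0.64, -0.59, -0.19, 0.0]
[0.0, 0.0, 0.64, -0.6, -0.15, 0.0]
[0.0, 0.0, 0.64, -0.61, -0.11, 0.0]
[0.0, 0.0, 0.64, -0.62, -0.06, 0.0]
[0.0, 0.0, 0.64, -0.62, -0.02, 0.0]
[0.0, 0.0, 0.64, -0.62, 0.02, 0.0]
[0.0, 0.0, 0.64, -0.62, 0.06, 0.0]
[0.0, 0.0, 0.64, -0.61, 0.1, 0.0]
[0.0, 0.0, 0.64, -0.6, 0.14, 0.0]
[0.0, 0.0, 0.64, -0.59, 0.18, 0.0]
[0.0, 0.0, 0.64, -0.58, 0.22, 0.0]
[0.0, 0.0, 0.64, -0.56, 0.26, 0.0]
[0.0, 0.0, 0.64, -0.55, 0.3, 0.0]
```

```bash
python3 -m creep '[[0,0,0.64,-0.45,-0.43,0,0],[0,0,0.64,-0.47,-0.4,0,0],[0,0,0.64,-0.5,-0.37,0,0],[0,0,0.64,-0.52,-0.34,0,0],[0,0,0.64,-0.54,-0.3,0,0],[0,0,0.64,-0.56,-0.26,0,0],[0,0,0.64,-0.58,-0.22,0,0],[0,0,0.64,-0.59,-0.19,0,0],[0,0,0.64,-0.6,-0.15,0,0],[0,0,0.64,-0.61,-0.11,0,0]]' && python3 -m creep '[[0,0,0.64,-0.62,-0.06,0,0],[0,0,0.64,-0.62,-0.02,0,0],[0,0,0.64,-0.62,0.02,0,0],[0,0,0.64,-0.62,0.06,0,0],[0,0,0.64,-0.61,0.1,0,0],[0,0,0.64,-0.6,0.14,0,0],[0,0,0.64,-0.59,0.18,0,0],[0,0,0.64,-0.58,0.22,0,0],[0,0,0.64,-0.56,0.26,0,0],[0,0,0.64,-0.55,0.3,0,0]]' && python3 -m creep '[[0,0,0,0,0,0,0],[0,0,0,0,0,0,0]]'
python3 - <<'E'
from h import *
s=manip.sense();print(s['qpos'],Ro.from_quat(s['ee_rot']).as_matrix().round(3).tolist())
m=cam("wrist");cv2.imwrite("pics/w1.png",cv2.resize(manip.capture("wrist"),(800,600),interpolation=cv2.INTER_CUBIC))
np.savez("w1.npz",K=m[0],R=m[1],t=m[2])
print(proj(m,[[.46,-.02,.1],[.381,-.015,.04],[.637,-.036,.014]])*800/512)
E
```

```text
time: 1.2
ee_pos: [0.3107, 0.2517, 0.2103]
ee_rot: [0.468, 0.884, 0.0, 0.0]
contact_force: [0.4, 0.7, -0.7]
gripper_width: 0.0857
gripper_force: 0.0
time: 2.2
ee_pos: [0.4585, -0.021, 0.2103]
ee_rot: [0.733, 0.681, 0.0, -0.0]
contact_force: [0.2, 0.2, -0.4]
gripper_width: 0.0858
gripper_force: 0.0
time: 2.4
ee_pos: [0.458, -0.0202, 0.2099]
ee_rot: [0.732, 0.681, -0.0, -0.0]
contact_force: [0.5, -0.5, -0.3]
gripper_width: 0.085
gripper_force: 0.0
[-2.27555537e-01  1.03217087e-01 -1.76401412e-01  1.29222676e+00
  1.22948793e-04  1.41464181e+00] [[0.071, 0.997, -0.001], [0.997, -0.071, 0.0], [0.0, -0.001, -1.0]]
[[404.57592531 279.46193535]
 [279.74506466 256.12663045]
 [662.97410985 251.55881058]]
```

View pics/w1.png

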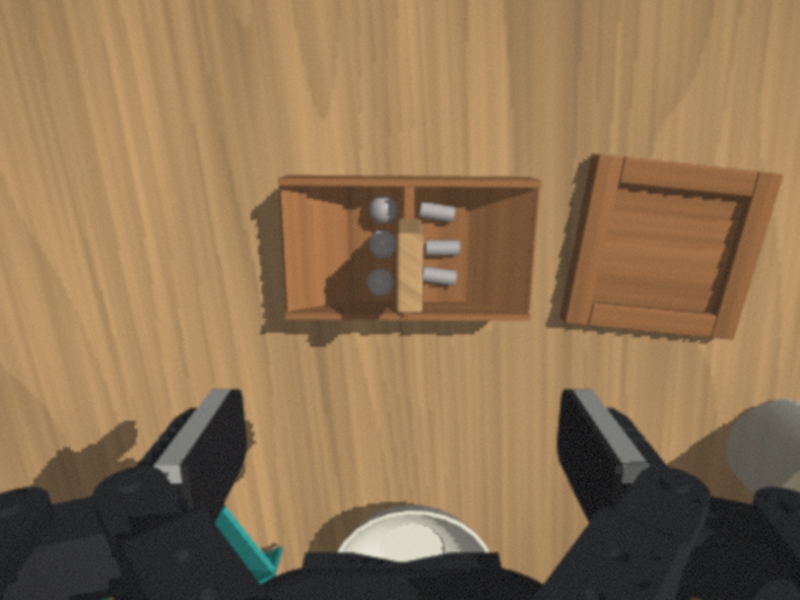

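The wrist view shows the handle top centred at (411,266), the balls at (381,245), the tubes at (440,245), and the tray walls nearly level. The cradle corners are at (597,154), (779,174), (735,338) and (567,323).

Run:
```python
from h import *
d=np.load("w1.npz");W=(d['K'],d['R'],d['t']);q=lambda x,y:((x+.5)*.64-.5,(y+.5)*.64-.5)
f=lambda p,z:np.array([back(W,q(*a),z)[:2] for a in p])
ang=lambda v:np.degrees(np.arctan2(v[1],v[0])).round(1)
h=f([(411,266)],.1);print('handle',h)
for z in(.048,.055):
  t=f([(280,178),(540,182),(529,318),(287,318)],z);print('tray',t.round(4).tolist(),t.mean(0),ang(t[1]-t[0]),ang(t[2]-t[3]),np.hypot(*(t[1]-t[0])))
c=f([(597,154),(779,174),(735,338),(567,323)],.014);print('cradle',c.round(4).tolist(),c.mean(0),ang(c[1]-c[0]),ang(c[2]-c[3]),ang(c[0]-c[3])-90,ang(c[1]-c[2])-90,[np.hypot(*(c[i]-c[i-1])).round(3) for i in range(4)])
r=f([(625,186),(748,196),(714,313),(597,305)],.010);print('recess',r.mean(0))
plan([*h[0],.063],tool(-4),15)
```

```text
handle [[ 0.46373953 -0.01278088]]
tray [[0.3895, 0.034], [0.5441, 0.0206], [0.5373, -0.0651], [0.3819, -0.0539]] [ 0.46321533 -0.01610266] -5.0 -4.1 0.15518642679026862
tray [[0.3911, 0.0344], [0.5424, 0.0213], [0.5357, -0.0625], [0.3836, -0.0516]] [ 0.46321724 -0.01461261] -5.0 -4.1 0.15184227087773505
cradle [[0.5895, 0.0324], [0.7092, 0.0111], [0.6929, -0.1034], [0.5721, -0.0832]] [ 0.64094098 -0.03577235] -10.1 -9.5 -8.599999999999994 -8.099999999999994 [np.float64(0.117), np.float64(0.122), np.float64(0.116), np.float64(0.122)]
recess [ 0.64405017 -0.03742538]
[0.0, 0.0, 0.0, 0.01, 0.01, 0.2]
[0.0, 0.0, 0.0, 0.01, 0.01, 0.2]
[0.0, 0.0, 0.0, 0.01, 0.01, 0.2]
[0.0, 0.0, 0.0, 0.01, 0.01, 0.2]
[0.0, 0.0, 0.0, 0.01, 0.01, 0.2]
[0.0, 0.0, 0.0, 0.01, 0.01, 0.2]
[0.0, 0.0, 0.0, 0.01, 0.01, 0.2]
[0.0, 0.0, 0.0, 0.01, 0.01, 0.2]
[0.0, 0.0, 0.0, 0.01, 0.01, 0.2]
[0.0, 0.0, 0.0, 0.01, 0.01, 0.2]
[0.0, 0.0, 0.0, 0.01, 0.01, 0.2]
[0.0, 0.0, 0.0, 0.01, 0.01, 0.2]
[0.0, 0.0, 0.0, 0.01, 0.01, 0.2]
[0.0, 0.0, 0.0, 0.01, 0.01, 0.2]
[0.0, 0.0, 0.0, 0.01, 0.01, 0.2]
```

```bash
python3 -m creep '[[0,0,0.08,0.1,0.11,0.2,0],[0,0,0,0,0,0.35,0],[0,0,0,0,0,0.4,0],[0,0,0,0,0,0.4,0],[0,0,0,0,0,0.4,0],[0,0,0,0,0,0.4,0],[0,0,0,0,0,0.35,0],[0,0,0,0,0,0.25,0],[0,0,0,0,0,0.15,0],[0,0,0,0,0,0.04,0]]' && python3 -m creep '[[0,0,0,0,0,0,0.3],[0,0,0,0,0,0,0.5],[0,0,0,0,0,0,0.6],[0,0,0,0,0,0,0.7],[0,0,0,0,0,0,0.75],[0,0,0,0,0,0,0.8],[0,0,0,0,0,0,0.85],[0,0,0,0,0,0,1],[0,0,0,0,0,0,1],[0,0,0,0,0,0,1]]'
```

```text
time: 3.45
ee_pos: [0.4635, -0.0143, 0.0625]
ee_rot: [0.734, 0.679, -0.0, -0.001]
contact_force: [0.6, 0.4, -0.7]
gripper_width: 0.0849
gripper_force: 0.0
time: 4.45
ee_pos: [0.4638, -0.0151, 0.0634]
ee_rot: [0.734, 0.679, -0.0, -0.0]
contact_force: [-3.5, 0.4, 4.9]
gripper_width: 0.0126
gripper_force: 59.0
```

Grasp is good: the opening stopped at 12.6 mm with 59 N. Next is the lift, then a plan for the carry.

```bash
python3 -m creep '[[0,0,0,0,0,-0.04,1],[0,0,0,0,0,-0.1,1],[0,0,0,0,0,-0.2,1],[0,0,0,0,0,-0.3,1],[0,0,0,0,0,-0.3,1],[0,0,0,0,0,-0.3,1],[0,0,0,0,0,-0.25,1],[0,0,0,0,0,-0.15,1],[0,0,0,0,0,-0.1,1],[0,0,0,0,0,-0.03,1]]'
python3 - <<'E'
from h import *
plan([.521,.309,.150],tool(23),30,True)
E
```

```text
time: 5.45
ee_pos: [0.4641, -0.0152, 0.1522]
ee_rot: [0.734, 0.679, 0.0, 0.0]
contact_force: [-0.2, 0.4, -4.4]
gripper_width: 0.0126
gripper_force: 58.7
[0.0, 0.0, -0.01, 0.02, 0.0, 0.0]
[0.0, 0.0, -0.04, 0.06, 0.01, 0.0]
[0.0, 0.0, -0.07, 0.1, 0.01, 0.0]
[0.0, 0.0, -0.09, 0.13, 0.01, 0.0]
[0.0, 0.0, -0.12, 0.17, 0.02, 0.0]
[0.0, 0.0, -0.14, 0.2, 0.03, 0.0]
[0.0, 0.0, -0.16, 0.22, 0.03, 0.0]
[0.0, 0.0, -0.17, 0.24, 0.04, 0.0]
[0.0, 0.0, -0.19, 0.26, 0.05, 0.0]
[0.0, 0.0, -0.2, 0.28, 0.06, 0.0]
[0.0, 0.0, -0.21, 0.29, 0.07, 0.0]
[0.0, 0.0, -0.22, 0.3, 0.07, 0.0]
[0.0, 0.0, -0.22, 0.31, 0.08, 0.0]
[0.0, 0.0, -0.23, 0.31, 0.09, 0.0]
[0.0, 0.0, -0.23, 0.31, 0.1, 0.0]
[0.0, 0.0, -0.23, 0.31, 0.11, 0.0]
[0.0, 0.0, -0.23, 0.31, 0.11, 0.0]
[0.0, 0.0, -0.22, 0.3, 0.12, 0.0]
[0.0, 0.0, -0.22, 0.29, 0.12, 0.0]
[0.0, 0.0, -0.21, 0.27, 0.12, 0.0]
[0.0, 0.0, -0.2, 0.26, 0.12, 0.0]
[0.0, 0.0, -0.19, 0.24, 0.12, 0.0]
[0.0, 0.0, -0.17, 0.22, 0.12, 0.0]
[0.0, 0.0, -0.16, 0.2, 0.11, 0.0]
[0.0, 0.0, -0.14, 0.17, 0.1, 0.0]
[0.0, 0.0, -0.12, 0.14, 0.09, 0.0]
[0.0, 0.0, -0.09, 0.12, 0.07, 0.0]
[0.0, 0.0, -0.07, 0.09, 0.05, 0.0]
[0.0, 0.0, -0.04, 0.05, 0.03, 0.0]
[0.0, 0.0, -0.01, 0.02, 0.01, 0.0]
```

```bash
python3 -m creep '[[0,0,-0.01,0.02,0,0,1],[0,0,-0.04,0.06,0.01,0,1],[0,0,-0.07,0.1,0.01,0,1],[0,0,-0.09,0.13,0.01,0,1],[0,0,-0.12,0.17,0.02,0,1],[0,0,-0.14,0.2,0.03,0,1],[0,0,-0.16,0.22,0.03,0,1],[0,0,-0.17,0.24,0.04,0,1],[0,0,-0.19,0.26,0.05,0,1],[0,0,-0.2,0.28,0.06,0,1]]' && python3 -m creep '[[0,0,-0.21,0.29,0.07,0,1],[0,0,-0.22,0.3,0.07,0,1],[0,0,-0.22,0.31,0.08,0,1],[0,0,-0.23,0.31,0.09,0,1],[0,0,-0.23,0.31,0.1,0,1],[0,0,-0.23,0.31,0.11,0,1],[0,0,-0.23,0.31,0.11,0,1],[0,0,-0.22,0.3,0.12,0,1],[0,0,-0.22,0.29,0.12,0,1],[0,0,-0.21,0.27,0.12,0,1]]' && python3 -m creep '[[0,0,-0.2,0.26,0.12,0,1],[0,0,-0.19,0.24,0.12,0,1],[0,0,-0.17,0.22,0.12,0,1],[0,0,-0.16,0.2,0.11,0,1],[0,0,-0.14,0.17,0.1,0,1],[0,0,-0.12,0.14,0.09,0,1],[0,0,-0.09,0.12,0.07,0,1],[0,0,-0.07,0.09,0.05,0,1],[0,0,-0.04,0.05,0.03,0,1],[0,0,-0.01,0.02,0.01,0,1]]'
python3 - <<'E'
from h import *
w=manip.capture("wrist");sc=manip.capture("scene")[170:320,200:400]
cv2.imwrite("pics/p1.png",np.hstack([cv2.resize(w,(400,300)),cv2.resize(sc,(400,300),interpolation=cv2.INTER_CUBIC)]))
m=cam("wrist");p=proj(m,[[.471+a*.085-.004*b,.288+b*.075+.004*a,.035] for a,b in((-1,-1),(1,-1),(1,1),(-1,1))]);print(p*400/512)
E
```

```text
time: 6.45
ee_pos: [0.4793, 0.0698, 0.1518]
ee_rot: [0.69, 0.724, 0.0, 0.0]
contact_force: [0.3, -0.2, -5.4]
gripper_width: 0.0124
gripper_force: 58.7
time: 7.45
ee_pos: [0.5057, 0.226, 0.1517]
ee_rot: [0.601, 0.799, -0.0, -0.0]
contact_force: [-0.1, 0.6, -5.4]
gripper_width: 0.0127
gripper_force: 58.7
time: 8.45
ee_pos: [0.5196, 0.3095, 0.1517]
ee_rot: [0.551, 0.834, -0.0, -0.0]
contact_force: [0.2, -0.3, -4.6]
gripper_width: 0.0125
gripper_force: 58.7
[[ 59.95917873 173.94591864]
 [201.3522883  219.97210321]
 [250.88251824 100.64614161]
 [ 90.56512801  39.40260549]]
```

View pics/p1.png

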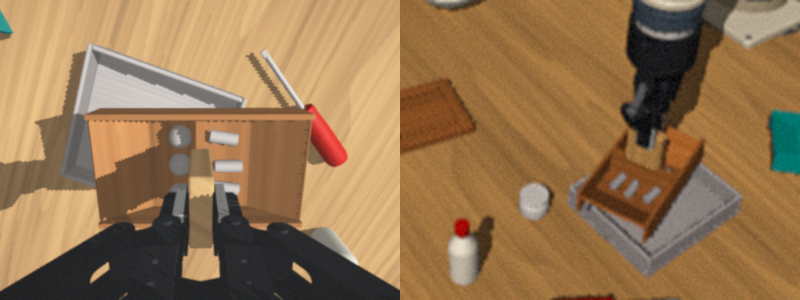

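The view shows the dish where predicted (corners at (90,44), (63,178), (244,98)), with the balls and tubes still in their bays. Next I lower and tilt.

```bash
python3 -m creep '[[0,0,0,0,0,0.06,1],[0,0,0,0,0,0.12,1],[0,0,0,0,0,0.15,1],[0,0,0,0,0,0.15,1],[0,0,0,0,0,0.12,1],[0,0,0,0,0,0.06,1],[-0.1,0,0,0,0,0.02,1],[-0.2,0,0,0,0,0,1],[-0.3,0,0,0,0,0,1],[-0.4,0,0,0,0,0,1]]' && python3 -m creep '[[-0.5,0,0,0,0,0,1],[-0.5,0,0,0,0,0,1],[-0.5,0,0,0,0,0,1],[-0.5,0,0,0,0,0,1],[-0.5,0,0,0,0,0,1],[-0.4,0,0,0,0,0,1],[-0.4,0,0,0,0,0,1],[-0.3,0,0,0,0,0,1],[-0.2,0,0,0,0,0,1],[-0.2,0,0,0,0,0,1]]'
python3 -c "
from h import *
s=manip.sense();R=Ro.from_quat(s['ee_rot']);print(s['ee_pos'],s['qpos'],(tool(23).inv()*R).as_rotvec(True))"
```

```text
time: 9.55
ee_pos: [0.5199, 0.3095, 0.1181]
ee_rot: [0.551, 0.833, 0.045, 0.03]
contact_force: [0.2, -0.1, -4.9]
gripper_width: 0.0123
gripper_force: 58.7
time: 10.55
ee_pos: [0.5189, 0.3091, 0.1182]
ee_rot: [0.532, 0.806, 0.217, 0.143]
contact_force: [-1.0, -0.2, -4.5]
gripper_width: 0.0121
gripper_force: 58.8
[0.51886712 0.30910901 0.11822194] [ 0.39676852  0.10505862 -0.58112723  0.35935273  0.00311934  1.56534256] [-3.00955280e+01  2.24499372e-02 -9.15237925e-02]
```

```bash
python3 -m creep '[[-0.17,0,0,0,0,0,1],[-0.17,0,0,0,0,0,1],[-0.17,0,0,0,0,0,1],[-0.17,0,0,0,0,0,1],[-0.17,0,0,0,0,0,1],[-0.17,0,0,0,0,0,1],[-0.17,0,0,0,0,0,1],[-0.13,0,0,0,0,0,1],[-0.1,0,0,0,0,0,1],[-0.1,0,0,0,0,0,1]]' && python3 -m creep '[[-0.1,0,0,0,0,0,1],[-0.1,0,0,0,0,0,1],[-0.1,0,0,0,0,0,1],[-0.1,0,0,0,0,0,1],[-0.1,0,0,0,0,0,1],[-0.1,0,0,0,0,0,1],[-0.1,0,0,0,0,0,1],[-0.1,0,0,0,0,0,1],[-0.1,0,0,0,0,0,1],[0,0,0,0,0,0,1]]' && python3 -m creep '[[0,0,0,0,0,0,1],[0,0,0,0,0,0,1],[0,0,0,0,0,0,1],[0,0,0,0,0,0,1],[0,0,0,0,0,0,1],[0,0,0,0,0,0,1],[0,0,0,0,0,0,1],[0,0,0,0,0,0,1],[0,0,0,0,0,0,1],[0,0,0,0,0,0,1]]'
python3 - <<'E'
from h import *
w=manip.capture("wrist");sc=manip.capture("scene")[190:310,230:390]
cv2.imwrite("pics/p2.png",np.hstack([cv2.resize(w,(400,300)),cv2.resize(sc,(400,300),interpolation=cv2.INTER_CUBIC)]))
E
```

```text
time: 11.55
ee_pos: [0.5195, 0.3093, 0.118]
ee_rot: [0.519, 0.786, 0.28, 0.185]
contact_force: [1.1, -0.0, -4.5]
gripper_width: 0.0126
gripper_force: 58.9
time: 12.55
ee_pos: [0.5193, 0.3092, 0.1174]
ee_rot: [0.51, 0.772, 0.316, 0.209]
contact_force: [0.0, 0.7, -3.6]
gripper_width: 0.0124
gripper_force: 59.0
time: 13.55
ee_pos: [0.5196, 0.3094, 0.1178]
ee_rot: [0.51, 0.772, 0.316, 0.209]
contact_force: [-0.3, 0.1, -4.1]
gripper_width: 0.0123
gripper_force: 59.0
```

View pics/p2.png

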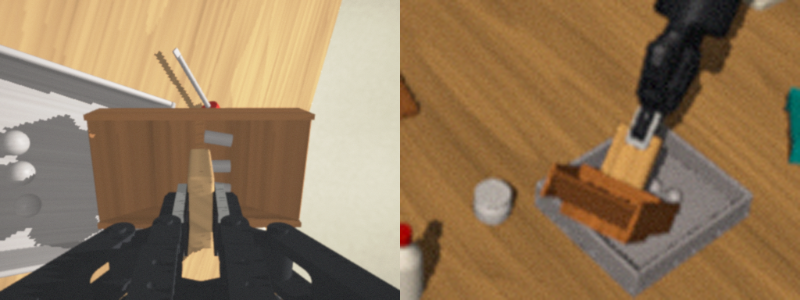

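All three balls are in the dish (left view at (14,143), (22,173), (27,205)) and the three tubes are still in their bay. Next I level and raise the tray.

```bash
python3 -m creep '[[0.1,0,0,0,0,0,1],[0.3,0,0,0,0,0,1],[0.5,0,0,0,0,0,1],[0.5,0,0,0,0,0,1],[0.5,0,0,0,0,0,1],[0.5,0,0,0,0,0,1],[0.5,0,0,0,0,0,1],[0.5,0,0,0,0,0,1],[0.5,0,0,0,0,0,1],[0.5,0,0,0,0,0,1]]' && python3 -m creep '[[0.5,0,0,0,0,0,1],[0.5,0,0,0,0,0,1],[0.5,0,0,0,0,0,1],[0.5,0,0,0,0,0,1],[0.5,0,0,0,0,0,1],[0.4,0,0,0,0,-0.05,1],[0.3,0,0,0,0,-0.15,1],[0.2,0,0,0,0,-0.25,1],[0.1,0,0,0,0,-0.25,1],[0,0,0,0,0,-0.2,1]]'
python3 - <<'E'
from h import *
s=manip.sense();R=Ro.from_quat(s['ee_rot']);print(s['ee_pos'],(tool(23).inv()*R).as_rotvec(True))
j=back(cam("scene"),(238*.64,287*.64),.11);print('jar',j)
plan([.6405,-.036,.165],tool(-9),30,True)
E
```

```text
time: 14.65
ee_pos: [0.5199, 0.3095, 0.1183]
ee_rot: [0.544, 0.824, 0.131, 0.086]
contact_force: [-0.3, 0.1, -5.2]
gripper_width: 0.0126
gripper_force: 58.9
time: 15.65
ee_pos: [0.5215, 0.3101, 0.1634]
ee_rot: [0.551, 0.834, -0.021, -0.014]
contact_force: [-0.2, -0.7, -4.6]
gripper_width: 0.0122
gripper_force: 58.8
[0.52152934 0.31011776 0.16335683] [ 2.82784757e+00  3.96122136e-04 -8.17984594e-02]
jar [ 0.74007593 -0.19170033  0.11      ]
[0.0, 0.0, 0.02, -0.02, 0.0, 0.0]
[0.0, 0.0, 0.05, -0.07, 0.0, 0.0]
[-0.01, 0.0, 0.08, -0.11, -0.01, 0.0]
[-0.01, 0.0, 0.11, -0.15, -0.01, 0.0]
[-0.01, 0.0, 0.14, -0.19, -0.01, 0.0]
[-0.01, 0.0, 0.16, -0.22, -0.01, 0.0]
[-0.02, 0.0, 0.18, -0.25, 0.0, 0.0]
[-0.02, 0.0, 0.2, -0.27, 0.0, 0.0]
[-0.02, 0.01, 0.22, -0.3, 0.01, 0.0]
[-0.02, 0.01, 0.23, -0.32, 0.02, 0.0]
[-0.02, 0.01, 0.24, -0.33, 0.02, 0.0]
[-0.02, 0.01, 0.25, -0.34, 0.03, 0.0]
[-0.02, 0.01, 0.26, -0.35, 0.04, 0.0]
[-0.02, 0.01, 0.26, -0.36, 0.05, 0.0]
[-0.02, 0.01, 0.27, -0.36, 0.07, 0.0]
[-0.02, 0.01, 0.27, -0.36, 0.08, 0.0]
[-0.02, 0.01, 0.26, -0.35, 0.08, 0.0]
[-0.02, 0.01, 0.26, -0.34, 0.09, 0.0]
[-0.02, 0.01, 0.25, -0.33, 0.1, 0.0]
[-0.02, 0.01, 0.24, -0.32, 0.1, 0.0]
[-0.02, 0.01, 0.23, -0.3, 0.11, 0.0]
[-0.02, 0.01, 0.22, -0.28, 0.11, 0.0]
[-0.02, 0.0, 0.2, -0.25, 0.1, 0.0]
[-0.02, 0.0, 0.18, -0.23, 0.1, 0.0]
[-0.01, 0.0, 0.16, -0.2, 0.09, 0.0]
[-0.01, 0.0, 0.14, -0.17, 0.08, 0.0]
[-0.01, 0.0, 0.11, -0.14, 0.07, 0.0]
[-0.01, 0.0, 0.08, -0.1, 0.05, 0.0]
[0.0, 0.0, 0.05, -0.06, 0.03, 0.0]
[0.0, 0.0, 0.02, -0.02, 0.01, 0.0]
```

```bash
python3 -m creep '[[-0.03,0,0.02,-0.02,0,0,1],[-0.05,0,0.05,-0.07,0,0,1],[-0.05,0,0.08,-0.11,-0.01,0,1],[-0.05,0,0.11,-0.15,-0.01,0,1],[-0.05,0,0.14,-0.19,-0.01,0,1],[-0.05,0,0.16,-0.22,-0.01,0,1],[-0.05,0,0.18,-0.25,0,0,1],[-0.05,0,0.2,-0.27,0,0,1],[-0.05,0,0.22,-0.3,0.01,0,1],[-0.04,0,0.23,-0.32,0.02,0,1]]' && python3 -m creep '[[0,0,0.24,-0.33,0.02,0,1],[0,0,0.25,-0.34,0.03,0,1],[0,0,0.26,-0.35,0.04,0,1],[0,0,0.26,-0.36,0.05,0,1],[0,0,0.27,-0.36,0.07,0,1],[0,0,0.27,-0.36,0.08,0,1],[0,0,0.26,-0.35,0.08,0,1],[0,0,0.26,-0.34,0.09,0,1],[0,0,0.25,-0.33,0.1,0,1],[0,0,0.24,-0.32,0.1,0,1]]' && python3 -m creep '[[0,0,0.23,-0.3,0.11,0,1],[0,0,0.22,-0.28,0.11,0,1],[0,0,0.2,-0.25,0.1,0,1],[0,0,0.18,-0.23,0.1,0,1],[0,0,0.16,-0.2,0.09,0,1],[0,0,0.14,-0.17,0.08,0,1],[0,0,0.11,-0.14,0.07,0,1],[0,0,0.08,-0.1,0.05,0,1],[0,0,0.05,-0.06,0.03,0,1],[0,0,0.02,-0.02,0.01,0,1]]'
python3 - <<'E'
from h import *
w=manip.capture("wrist")
s=manip.sense();R=Ro.from_quat(s['ee_rot']);print(s['ee_pos'],(tool(-9).inv()*R).as_rotvec(True))
cv2.imwrite("pics/p3.png",cv2.resize(w,(800,600),interpolation=cv2.INTER_CUBIC))
m=cam("wrist");np.savez("w2.npz",K=m[0],R=m[1],t=m[2])
plan([.6405,-.036,.080],tool(-9),10)
E
```

```text
time: 16.65
ee_pos: [0.5521, 0.2186, 0.163]
ee_rot: [0.611, 0.791, -0.001, 0.001]
contact_force: [-0.1, 0.4, -3.5]
gripper_width: 0.0122
gripper_force: 58.8
time: 17.65
ee_pos: [0.6084, 0.0521, 0.1634]
ee_rot: [0.712, 0.703, -0.001, 0.001]
contact_force: [0.3, 0.6, -4.0]
gripper_width: 0.0128
gripper_force: 58.8
time: 18.65
ee_pos: [0.639, -0.0368, 0.1637]
ee_rot: [0.76, 0.65, -0.001, 0.001]
contact_force: [0.6, 0.2, -4.7]
gripper_width: 0.0123
gripper_force: 58.8
[ 0.63892541 -0.03668724  0.16368986] [-0.0184492  -0.15815355 -0.03680892]
[0.0, 0.0, 0.0, 0.0, 0.0, 0.17]
[0.0, 0.0, 0.0, 0.0, 0.0, 0.17]
[0.0, 0.0, 0.0, 0.0, 0.0, 0.17]
[0.0, 0.0, 0.0, 0.0, 0.0, 0.17]
[0.0, 0.0, 0.0, 0.0, 0.0, 0.17]
[0.0, 0.0, 0.0, 0.0, 0.0, 0.17]
[0.0, 0.0, 0.0, 0.0, 0.0, 0.17]
[0.0, 0.0, 0.0, 0.0, 0.0, 0.17]
[0.0, 0.0, 0.0, 0.0, 0.0, 0.17]
[0.0, 0.0, 0.0, 0.0, 0.0, 0.17]
```

View pics/p3.png

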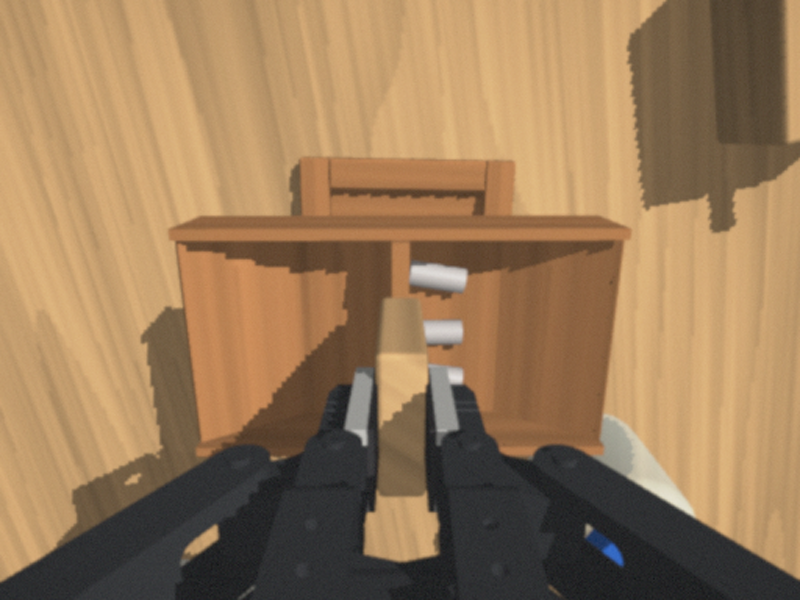

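The cradle's far edge shows at (301,157) to (514,161). The handle top spans rows 354 to 495 at columns 377 to 427. I'll compute both offsets in tool axes.

Run:
```python
from h import *
d=np.load("w2.npz");W=(d['K'],d['R'],d['t']);q=lambda x,y:((x+.5)*.64-.5,(y+.5)*.64-.5)
s=manip.sense();T=np.array(s['ee_pos']);R=Ro.from_quat(s['ee_rot'])
g=lambda p,z:(R.inv().apply(back(W,q(*p),z)-T)*1e3).round(1)
zt=T[2]-.0634+.1
for p in((378,354),(427,354),(376,495),(426,495)):print('handle',g(p,zt))
for p in((171,233),(629,233)):print('tray wall outer',g(p,T[2]-.0634+.05),g(p,T[2]-.0634+.058))
for p in((301,157),(514,161)):print('cradle',g(p,.014))
for p in((330,190),(486,190)):print('recess',g(p,.014))
```

```text
handle [ 20.   -5.9 -36.7]
handle [ 20.    6.6 -36.7]
handle [-22.5  -7.  -36.5]
handle [-22.5   6.9 -36.5]
tray wall outer [ 42.4 -76.5  13.3] [ 43.8 -73.1   5.3]
tray wall outer [42.3 76.  13.3] [43.7 72.5  5.3]
cradle [ 61.7 -56.6 149.5]
cradle [ 59.5  64.3 149.5]
recess [ 43.3 -40.9 149.6]
recess [ 43.2  49.2 149.6]
```

The tray needs +2.6 mm in tool x, +4 mm in tool y and +0.5° about z. I'll apply that and descend.

```bash
python3 -m creep '[[0,0,0.04,0.03,0.04,0.05,1],[0,0,0.04,0.02,0.04,0.12,1],[0,0,0,0,0,0.22,1],[0,0,0,0,0,0.28,1],[0,0,0,0,0,0.3,1],[0,0,0,0,0,0.28,1],[0,0,0,0,0,0.22,1],[0,0,0,0,0,0.15,1],[0,0,0,0,0,0.1,1],[0,0,0,0,0,0.05,1]]' && python3 -m creep '[[0,0,0,0,0,0.02,1],[0,0,0,0,0,0.02,1],[0,0,0,0,0,0.02,1],[0,0,0,0,0,0.02,1],[0,0,0,0,0,0.01,1],[0,0,0,0,0,0,1],[0,0,0,0,0,0,1]]'
```

```text
time: 19.7
ee_pos: [0.6432, -0.035, 0.0748]
ee_rot: [0.763, 0.647, -0.001, 0.001]
contact_force: [-0.2, 0.0, -4.2]
gripper_width: 0.0122
gripper_force: 58.8
time: 20.4
ee_pos: [0.6433, -0.0351, 0.0707]
ee_rot: [0.763, 0.647, -0.001, 0.001]
contact_force: [-0.2, -1.0, -4.2]
gripper_width: 0.0124
gripper_force: 58.8
```

```bash
python3 -m creep '[[0,0,0,0,0,0.01,1],[0,0,0,0,0,0.01,1],[0,0,0,0,0,0.01,1],[0,0,0,0,0,0,1],[0,0,0,0,0,0,1]]'
```

```text
time: 20.9
ee_pos: [0.6432, -0.0351, 0.0694]
ee_rot: [0.763, 0.647, -0.001, 0.001]
contact_force: [-1.7, -0.4, 0.1]
gripper_width: 0.0123
gripper_force: 59.3
```

The weight has come off the wrist (-4.2 to 0.1 N), so the foot is on the recess floor. I'll open slowly, rise, and look.

```bash
python3 -m creep '[[0,0,0,0,0,0,0.8],[0,0,0,0,0,0,0.75],[0,0,0,0,0,0,0.7],[0,0,0,0,0,0,0.6],[0,0,0,0,0,0,0.5],[0,0,0,0,0,0,0.4],[0,0,0,0,0,0,0.3],[0,0,0,0,0,0,0.2],[0,0,0,0,0,0,0.2],[0,0,0,0,0,0,0.2]]' && python3 -m creep '[[0,0,0,0,0,-0.1,0.2],[0,0,0,0,0,-0.2,0.2],[0,0,0,0,0,-0.3,0.2],[0,0,0,0,0,-0.4,0.2],[0,0,0,0,0,-0.4,0.2],[0,0,0,0,0,-0.4,0.2],[0,0,0,0,0,-0.4,0.2],[0,0,0,0,0,-0.3,0.2],[0,0,0,0,0,-0.2,0.2],[0,0,0,0,0,-0.1,0.2]]'
python3 - <<'E'
from h import *
a=manip.capture("side")[150:230,150:330];b=manip.capture("scene")[190:310,180:380]
cv2.imwrite("pics/f.png",np.hstack([cv2.resize(a,(400,300),interpolation=cv2.INTER_CUBIC),cv2.resize(b,(400,300),interpolation=cv2.INTER_CUBIC)]))
cv2.imwrite("pics/f.png",np.vstack([cv2.imread("pics/f.png"),np.hstack([cv2.resize(manip.capture("wrist"),(400,300)),cv2.resize(manip.capture("scene"),(400,300))])]))
E
```

```text
time: 21.9
ee_pos: [0.6433, -0.0351, 0.0692]
ee_rot: [0.763, 0.647, -0.001, 0.001]
contact_force: [0.7, 0.0, -0.3]
gripper_width: 0.0683
gripper_force: 0.0
time: 22.9
ee_pos: [0.6435, -0.0347, 0.2107]
ee_rot: [0.763, 0.647, -0.0, 0.002]
contact_force: [-0.2, -0.0, -0.2]
gripper_width: 0.0684
gripper_force: 0.0
```

View pics/f.png

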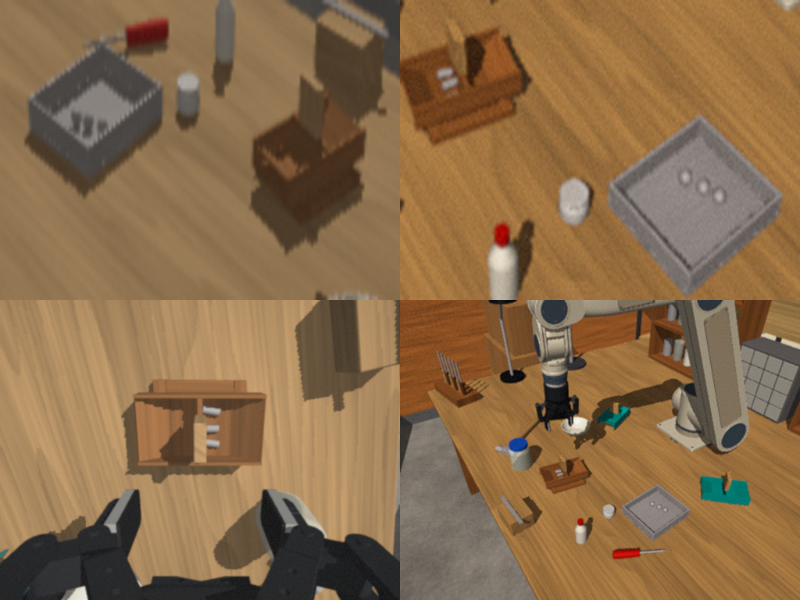

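The final picture shows three balls in the dish (right crop at (685,178), (704,187), (719,196)). The tray is level in the cradle with its three tubes, and the bystanders are in place.

```bash
python3 -c "
from plant import manip
print(manip.hand_in())"
```

```text
the job is handed in; nothing more can be done
None
```

The job is handed in: the three balls are in the dish, the tubes are still in their bay, the tray is seated level in the wooden cradle, and the other items look untouched; it took about 23 s of robot time.

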